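# Pack out a short-stroke clamping nest with spacers and hold it shut

## Robot

A 7-joint arm with a two-finger parallel gripper is mounted at the origin on a cart in front of the work surface, level with it; the furniture and walls round the work are solid. World frame = base frame: x ahead of the robot, y to its left, z up, the work surface at z = 0. Lengths are in m, angles in rad, forces in N, time in s.
With the tool pointing down it reaches from about 0.4 to 0.85 m from the base axis. Payload 10.4 kg.
Tool frame: the origin (TCP) lies between the finger pads; the fingertips stand 11 mm ahead of it and the grasp point (between the pads) lies 8 mm behind it; x points along the fingers, y is the direction in which the jaws open and shut, and the axes are right-handed (so a half turn about x gives the same grasp; the last joint's range is limited). The gripper opens to 87 mm and grips with 3 to 60 N. Pads are 19 mm wide; open, the fingers measure 117 mm over their backs; the gripper's body (75 mm by 190 mm) begins 51 mm behind the grasp point.
Start: joints at [1.161, 0.332, -0.065, 1.46, 0.022, 1.35, -0.088], TCP at [0.236, -0.579, 0.234] pointing down, gripper open.
Joint ranges: [-2.6, 2.6], [-0.5, 2.12], [-1.47, 1.34], [0.16, 2.42], [-1.27, 4.41], [0.06, 2.06], [-2.6, 2.6]. Speed limits (rad/s): [2.22, 2.22, 2.79, 2.79, 3.14, 3.14, 3.14].

## Interface

Orientations are given as a unit quaternion [x, y, z, w].
In Python, from bench import r, cams, ticket gives the robot as it stands. The module is installed in compiled form; this text tells all that it offers.
- The arm moves only by the tool drive_tool, never from a script. Its argument "moves" is text: rows parted by semicolons, each of 5 numbers parted by spaces: the shift along the world's x, y, z in m, then the turn about the world's z in degrees, then the closure, from 0 (fully open) to 1 (shut). In form: x y z twist grip; .... A call has 1 to 20 rows; each row shifts and turns the commanded pose from where the row before left it; what a row does not reach is not made up. A row lasts 1/8 s, in which the tool goes at most 62.5 mm and 10.7 degrees, less where a joint would pass 70% of its speed; a pose out of reach is approached as far as the arm can. A call is refused whole if a number of a shift passes 0.0625 or a number of a turn 10.7, either way. A call with a gripper value outside its range is refused whole. The fingers move at their own pace and stop on an object; "newtons" is the grip in N (left out, the last holds). Time passes only in rows, so rows that do not move let the fingers close. It gives the time, the measured TCP pose, the force and the opening at its end, in the units of the state.
- r.read_state(): the state, without advancing time (a new reading comes with each control period).
- cams.camera(name): name is "side" or "top"; returns a dict with "color" (384x512x3 uint8, red, green, blue), "fx", "fy", "cx", "cy" (pixels), "extrinsics" (4x4, takes a point from camera to world coordinates). Camera axes: x right, y down, z forward; pixel columns grow to the right and rows downward; lengths in m; the calibration is good to about 2 mm. A picture is of the moment at which its call begins. There is no depth.
- ticket.close_job(): hands the job in, once; it reports no verdict.
The state is a dict: "time": time; "joint_positions": joint angles; "joint_vel": joint speeds; "joint_torque": joint torques, N m; "ee_pos": TCP position; "eef_rot": TCP orientation; "ft_force": force on the tool from outside, world axes, zero at the start; "torque": the same for the moment, N m; "width": finger opening in m.
Only numpy, scipy, OpenCV 4.12 (cv2) and the standard library are available. Lean on these libraries where they do the work, as an engineer would, in place of code of your own. Each camera call takes 0.05 s, during which the arm holds its last target.

## Task

The pusher of the clamping nest has too short a stroke to reach the controller. Stand spacers upright on the bed in the gap between controller and pusher, as many as it takes until the pusher, pushed by its tab, meets them before its stroke runs out and squeezes spacers and controller tight against the end stop. The pusher springs back, so finish while holding it: keep pushing firmly (some 15 N) on the tab and do not let go. Do not disturb the ring, the bottle and the tape beside the work.

Things in the scene. Friction and masses are not known exactly. Their poses are not given: they have to be found in the camera images.
- nest: fixed clamping nest: dark base plate 84 x 250 x 12 mm, long side along its y. Origin: centre of its underside, on the bench; z up. The bed (plate top) is 12 mm up. Two rails along y, tops 26 mm above the bench, inner faces at x = +-26 mm (channel 52 mm wide). A bracket (top at 42 mm) stands behind the pusher at y = +114 to +122 mm. All things here but bystanders and spacers stand on its bed
- end_stop: fixed grey block 50 (x) x 20 (y) x 44 mm high, standing on the bed toward the -y end of the nest, axes as the nest's. Its place along the nest differs from time to time. Origin: centre of its underside; its working face is at +10 mm in y, facing the pusher
- pusher: sliding block of the nest, 44 (x) x 30 (y) x 35 mm high, nest's axes. Origin: its centre, at bed height; pushing face at y -15 mm. Slides along the nest's -y only, stroke 30 mm; starts fully back (origin at nest y +77 mm). A weak spring (1 to 3 N) returns it, no latch. On it an upright dark tab to push or pinch: 16 (x) x 10 (y) mm, centred at y +6 mm, from 33 to 78 mm above the bed
- controller: loose black panel controller, 87 mm long, 48 x 48 mm, 0.14 kg, lying on the bed between the rails, its length along the channel, its front 0 to 3 mm from the end stop. Origin: centre of its underside; its long axis is its own x, and its own +x end faces the pusher, 43 mm from the origin (its own -x end, against the stop, is 44 mm from it)
- spacer_0: one of three equal loose aluminium spacers, 0.09 kg, standing on the bench before the nest: block 44 (x) x 20 (y) x 44 mm high with a centred upright tab 16 (x) x 8 (y) mm, 44 to 83 mm up. Grip the tab across x, clear of a neighbour's tab. Origin: centre of the underside. In the nest its x lies across the channel. The gap is 30 to 66 mm: one or two are needed, so that less than the 30 mm stroke is left
- spacer_1: one of three equal loose aluminium spacers, 0.09 kg, standing on the bench before the nest: block 44 (x) x 20 (y) x 44 mm high with a centred upright tab 16 (x) x 8 (y) mm, 44 to 83 mm up. Grip the tab across x, clear of a neighbour's tab. Origin: centre of the underside. In the nest its x lies across the channel. The gap is 30 to 66 mm: one or two are needed, so that less than the 30 mm stroke is left
- spacer_2: one of three equal loose aluminium spacers, 0.09 kg, standing on the bench before the nest: block 44 (x) x 20 (y) x 44 mm high with a centred upright tab 16 (x) x 8 (y) mm, 44 to 83 mm up. Grip the tab across x, clear of a neighbour's tab. Origin: centre of the underside. In the nest its x lies across the channel. The gap is 30 to 66 mm: one or two are needed, so that less than the 30 mm stroke is left
- aperture_ring: bystander: aluminium ring, 75 mm across, 12 mm high, lying on the bench right of the nest; origin: centre of the underside
- ipa_bottle: bystander: squeeze bottle 47 mm across, 134 mm high, standing beyond the nest; origin: centre of the underside
- tape: bystander: black roll of tape, 62 mm across, 19 mm high, lying left of the spacers; origin: centre of the underside
- jig_plate (a point): obstacle, not part of the job: middle of the top edge of the grey plate of the fixed test jig left of the nest. The plate stands open, 180 mm wide along world y, its top 205 mm above the bench; the jig below it reaches 165 mm toward the robot, 75 mm high. Cross over it higher than the plate, or pass well in front
Mind the look-alikes: they are no part of the job. Leave any purple or turquoise look-alike of the spacer_2 alone.

How it is judged:
On the way:
1. a spacer stands upright on the bed between the controller and the pusher (((x of spacer_0 in the frame of nest between -0.01 and 0.01 m and y of spacer_0 in the frame of nest between -0.03 and 0.055 m and z of spacer_0 in the frame of nest below 0.0145 m and angle between spacer_0's own z axis and vertical below 0.12 rad) or (x of spacer_1 in the frame of nest between -0.01 and 0.01 m and y of spacer_1 in the frame of nest between -0.03 and 0.055 m and z of spacer_1 in the frame of nest below 0.0145 m and angle between spacer_1's own z axis and vertical below 0.12 rad) or (x of spacer_2 in the frame of nest between -0.01 and 0.01 m and y of spacer_2 in the frame of nest between -0.03 and 0.055 m and z of spacer_2 in the frame of nest below 0.0145 m and angle between spacer_2's own z axis and vertical below 0.12 rad))), for 0.2 s.
At the end, for the whole second after the job is handed in: Robot still pushes the pusher (>2 N); pusher presses an upright spacer, a spacer the controller, and the controller the end stop, each >2 N; these spacers on the bed (within 2.5 mm, tilt <0.12 rad, within 10 mm of the middle line); controller flat (<0.1 rad) and at rest (((contact force between pusher and spacer_0 above 2 N and (x of spacer_0 in the frame of nest between -0.01 and 0.01 m and y of spacer_0 in the frame of nest between -0.03 and 0.055 m and z of spacer_0 in the frame of nest below 0.0145 m and angle between spacer_0's own z axis and vertical below 0.12 rad)) or (contact force between pusher and spacer_1 above 2 N and (x of spacer_1 in the frame of nest between -0.01 and 0.01 m and y of spacer_1 in the frame of nest between -0.03 and 0.055 m and z of spacer_1 in the frame of nest below 0.0145 m and angle between spacer_1's own z axis and vertical below 0.12 rad)) or (contact force between pusher and spacer_2 above 2 N and (x of spacer_2 in the frame of nest between -0.01 and 0.01 m and y of spacer_2 in the frame of nest between -0.03 and 0.055 m and z of spacer_2 in the frame of nest below 0.0145 m and angle between spacer_2's own z axis and vertical below 0.12 rad))) and ((contact force between controller and spacer_0 above 2 N and (x of spacer_0 in the frame of nest between -0.01 and 0.01 m and y of spacer_0 in the frame of nest between -0.03 and 0.055 m and z of spacer_0 in the frame of nest below 0.0145 m and angle between spacer_0's own z axis and vertical below 0.12 rad)) or (contact force between controller and spacer_1 above 2 N and (x of spacer_1 in the frame of nest between -0.01 and 0.01 m and y of spacer_1 in the frame of nest between -0.03 and 0.055 m and z of spacer_1 in the frame of nest below 0.0145 m and angle between spacer_1's own z axis and vertical below 0.12 rad)) or (contact force between controller and spacer_2 above 2 N and (x of spacer_2 in the frame of nest between -0.01 and 0.01 m and y of spacer_2 in the frame of nest between -0.03 and 0.055 m and z of spacer_2 in the frame of nest below 0.0145 m and angle between spacer_2's own z axis and vertical below 0.12 rad))) and contact force between controller and end_stop above 2 N and contact force between any of the fingers, the arm and pusher above 2 N and angle between controller's own z axis and vertical below 0.1 rad and linear speed of controller below 0.02 m/s); the arm keeps its last pose, push and grip.
It fails at once if a bystander (ring, bottle or tape) was moved more than 30 mm (distance of any of aperture_ring, ipa_bottle, tape from where it was at the start of the episode above 0.03 m).
It fails at once if the controller was tipped by more than 0.4 rad (angle between controller's own z axis and vertical above 0.4 rad).
It also fails if it takes over 67 s, if anything falls off the work surface, if the arm or the gripper's body presses on something with over 40 N, if the wrist force passes 120 N, or if a joint passes its speed limit or range.

## Working session

There is one attempt and no reset: what is moved stays moved. The work goes in short steps, Python scripts to look and compute and a tool call to move; the robot and the scene stay as the last step left them, time stands still between calls to the robot, and variables do not carry over. Pictures are saved under pics/ and viewed, and the job is handed in when it is done.

Besides the shell and the picture viewer there is one more tool, called after "Emit:" by a JSON object that holds its "op" and its "data", one argument or row to a line. drive_tool: Moves the arm, as the interface text tells. Its arguments: {"type":"object","properties":{"moves":{"type":"string"},"newtons":{"type":"number"}},"required":["moves"]}

```bash
mkdir -p pics
cat > h.py <<'E'
import numpy as np,cv2
from bench import r,cams,ticket
def snap(n,tag):
    c=cams.camera(n); cv2.imwrite(f'pics/{tag}_{n}.png',c['color'][:,:,::-1]); 
    np.savez(f'pics/{tag}_{n}.npz',**c); return c
def load(n,tag): return dict(np.load(f'pics/{tag}_{n}.npz'))
def px2w(c,u,v,z):
    d=np.array([(u-c['cx'])/c['fx'],(v-c['cy'])/c['fy'],1.]); E=c['extrinsics']
    d=E[:3,:3]@d; o=E[:3,3]; return o+d*(z-o[2])/d[2]
def w2px(c,p):
    E=c['extrinsics']; q=E[:3,:3].T@(np.array(p)-E[:3,3]); return c['fx']*q[0]/q[2]+c['cx'],c['fy']*q[1]/q[2]+c['cy']
def crop(n,tag,x0,y0,x1,y1,s,out):
    im=load(n,tag)['color'][y0:y1,x0:x1,::-1]; cv2.imwrite(f'pics/{out}.png',cv2.resize(im,None,fx=s,fy=s,interpolation=cv2.INTER_CUBIC))
E
python3 - <<'E'
from h import *
for n in('side','top'):
    c=snap(n,'a'); print(n,c['fx'],c['cx'],c['cy'],c['extrinsics'].round(3).tolist())
s=r.read_state(); print(s['time'],s['ee_pos'],s['eef_rot'],s['ft_force'],s['width'])
E
```

```text
side 410.7218878214814 251.3211711837093 192.99305783896796 [[-0.999, -0.013, -0.04, 0.584], [0.031, 0.407, -0.913, 0.666], [0.028, -0.914, -0.406, 0.54], [0.0, 0.0, 0.0, 1.0]]
top 349.5538889516202 249.6300829965308 192.9375481405141 [[-0.009, -0.997, 0.073, 0.483], [-1.0, 0.007, -0.027, -0.255], [0.026, -0.073, -0.997, 1.003], [0.0, 0.0, 0.0, 1.0]]
0.1 [ 0.23561798 -0.57852735  0.23284395] [-0.69381375 -0.1363304   0.69403809 -0.13545344] [ 0.14288677 -0.22199892 -0.03689068] 0.08704038940444926
```

View pics/a_top.png

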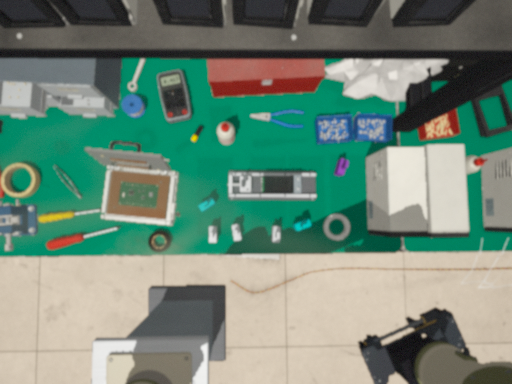

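View pics/a_side.png

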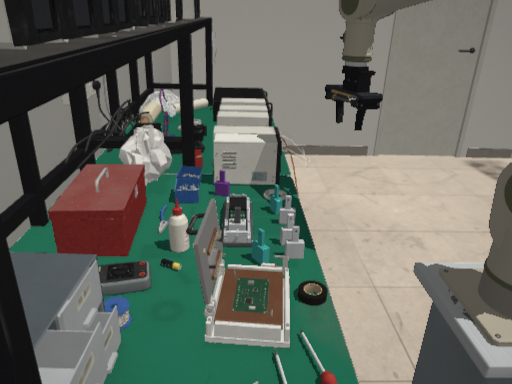

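Run:
```python
from h import *
crop('top','a',190,130,360,250,4.6,'c1'); crop('side','a',190,165,320,275,6,'c2')
```

```text
(no output)
```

View pics/c1.png

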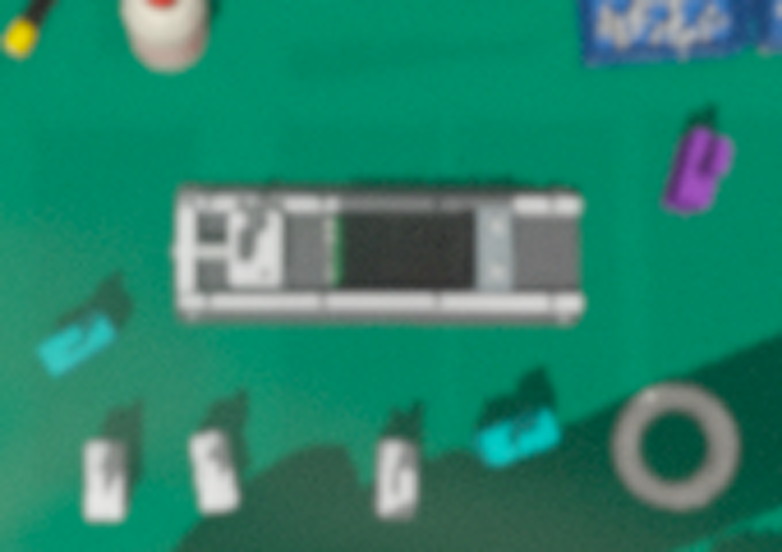

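View pics/c2.png

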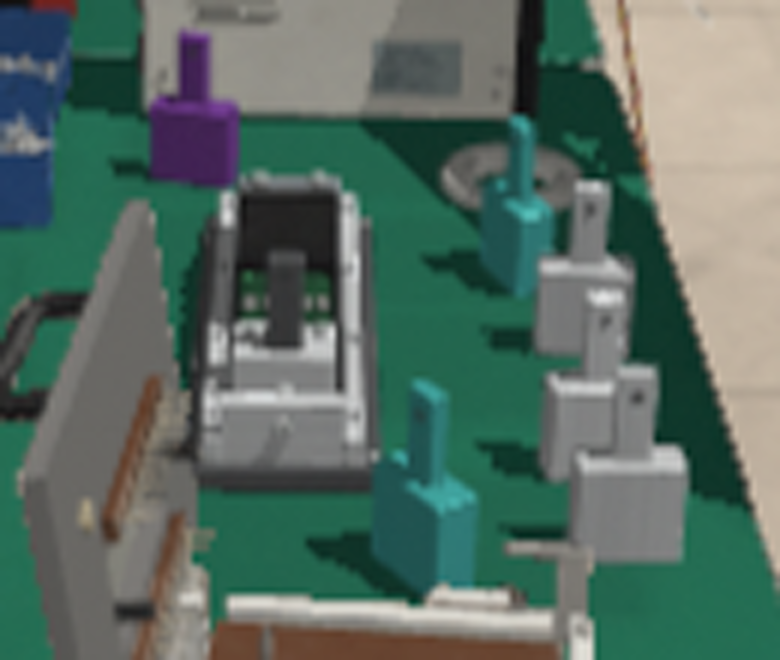

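Run:
```python
from h import *
crop('top','a',222,160,324,208,7.5,'c3'); crop('top','a',258,210,314,252,12,'c4')
crop('side','a',262,185,312,265,7.5,'c5');
c=load('top','a')
f=lambda u,v,z:px2w(c,u,v,z).round(4)[:2]
print('bottle',f(226,131,.1),'jig',f(88,150,.205),f(168,165,.205),'ring',f(336,227,.012),'tape',f(160,240,.019))
from scipy.spatial.transform import Rotation as R
print(R.from_quat(r.read_state()['eef_rot']).as_matrix().round(3))
```

```text
bottle [ 0.712  -0.2192] jig [0.642  0.0914] [ 0.6066 -0.0905] ring [ 0.4565 -0.5267] tape [ 0.4254 -0.0317]
[[-0.001  0.377 -0.926]
 [ 0.001 -0.926 -0.377]
 [-1.    -0.001  0.   ]]
```

View pics/c3.png

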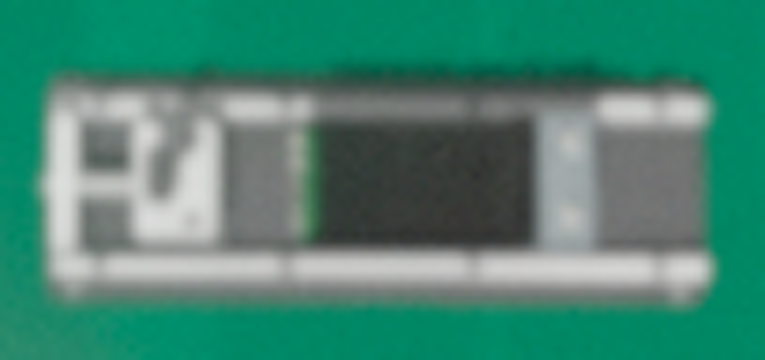

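View pics/c4.png

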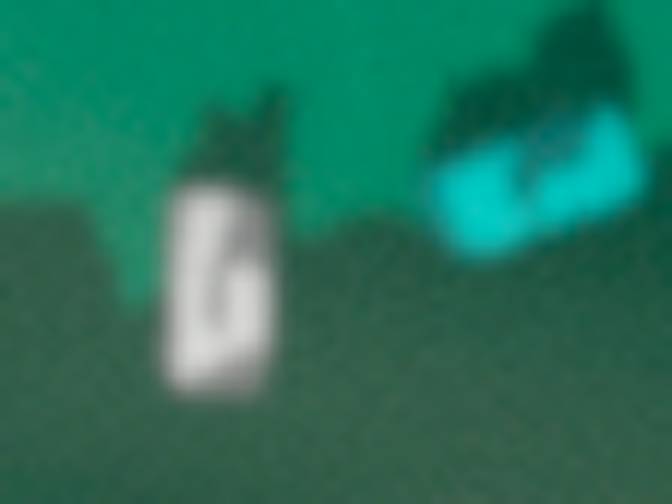

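View pics/c5.png

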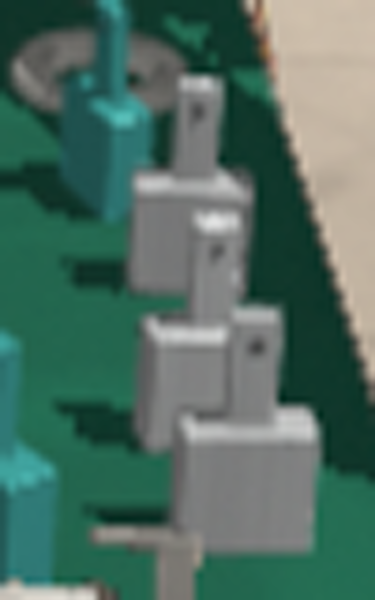

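```bash
cat >> h.py <<'E'
def cp(c,x0,y0,s,u,v,z): return px2w(c,x0+(u+.5)/s-.5,y0+(v+.5)/s-.5,z)[:2].round(4)
E
python3 - <<'E'
from h import *
c=load('top','a')
f=lambda u,v,z:cp(c,222,160,7.5,u,v,z)
print('rail ends L',f(50,105,.026),f(50,268,.026),'R',f(712,107,.026),f(713,268,.026))
print('inner upper',f(300,122,.026),f(600,124,.026),'lower',f(150,251,.026),f(600,251,.026))
print('stop face',f(537,185,.056),'back',f(597,185,.056))
print('ctrl black end',f(320,185,.06),'green',f(302,185,.055),f(302,185,.03),f(290,185,.04))
print('pusher face',f(221,185,.047),'back',f(134,185,.047),'stop x',f(565,112,.056),f(565,248,.056),'pusher x',f(180,120,.047),f(180,243,.047))
g=lambda u,v,z:cp(c,258,210,12,u,v,z)
print('spacer blk',[g(*q,.044) for q in((172,190),(265,188),(262,392),(168,388))])
print('tabtop guess',g(225,275,.083), g(240,215,.083))
crop('top','a',258,210,314,252,12,'x')
# candidate model: project
E
```

```text
rail ends L [ 0.6092 -0.222 ] [ 0.548  -0.2217] R [ 0.6071 -0.4714] [ 0.5463 -0.4704]
inner upper [ 0.6023 -0.3157] [ 0.6009 -0.4288] lower [ 0.5541 -0.2591] [ 0.553  -0.4279]
stop face [ 0.5751 -0.4   ] back [ 0.5749 -0.422 ]
ctrl black end [ 0.5752 -0.3206] green [ 0.5757 -0.3144] [ 0.5782 -0.316 ] [ 0.5772 -0.3109]
pusher face [ 0.5767 -0.2852] back [ 0.5769 -0.2533] stop x [ 0.6018 -0.4108] [ 0.552  -0.4098] pusher x [ 0.6007 -0.2703] [ 0.5555 -0.27  ]
spacer blk [array([ 0.4635, -0.3413]), array([ 0.4637, -0.3626]), array([ 0.4175, -0.3612]), array([ 0.4186, -0.3398])]
tabtop guess [ 0.4456 -0.3492] [ 0.4587 -0.3527]
```

Emit:
{"op": "drive_tool", "data": {
  "moves": ".0257 .0284 -.004 8.49 0;.0257 .0284 -.004 8.49 0;.0257 .0284 -.004 8.49 0;.0257 .0284 -.004 8.49 0;.0257 .0284 -.004 8.49 0;.0257 .0284 -.004 8.49 0;.0257 .0284 -.004 8.49 0;.0257 .0284 -.004 8.49 0;0 0 0 0 0;0 0 0 0 0;0 0 0 0 0",
  "newtons": 25
}}

```text
time: 1.48
ee_pos: [0.4404, -0.3528, 0.2015]
eef_rot: [-0.5, -0.5, 0.501, -0.5]
ft_force: [-0.5, 0.5, -0.4]
width: 0.0871
```

Run:
```python
from h import *
for n in('side','top'): snap(n,'b')
crop('side','b',200,130,330,230,6,'b1')
s=r.read_state();print(s['ee_pos'],s['joint_positions'])
c=load('side','b')
x0,y0=200,130
for p in ((.441,-.351,.083),(.441,-.351,.044),(.4404,-.3528,.19)):
    u,v=w2px(c,p); print(p,u,v,(u-x0+.5)*6-.5,(v-y0+.5)*6-.5)
```

```text
[ 0.44072692 -0.3525121   0.20160508] [ 0.92329203  0.24477705 -0.38377249  1.65306999  0.09558923  1.26217747
  0.52004386]
(0.441, -0.351, 0.083) 287.24928009747043 195.10575495164267 525.9956805848226 393.134529709856
(0.441, -0.351, 0.044) 286.3535619596427 207.964543253519 520.6213717578563 470.287259521114
(0.4404, -0.3528, 0.19) 289.98952570863315 157.6625537155146 542.4371542517989 168.47532229308763
```

View pics/b1.png

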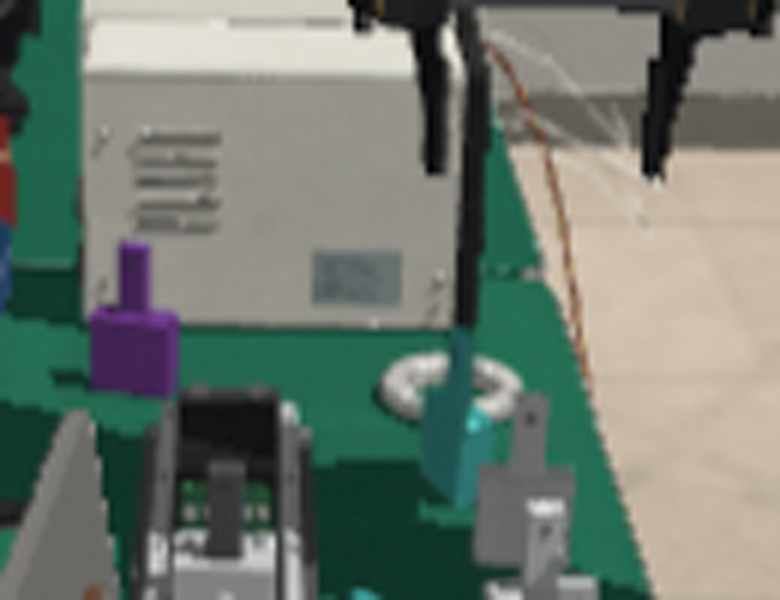

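View pics/b_top.png

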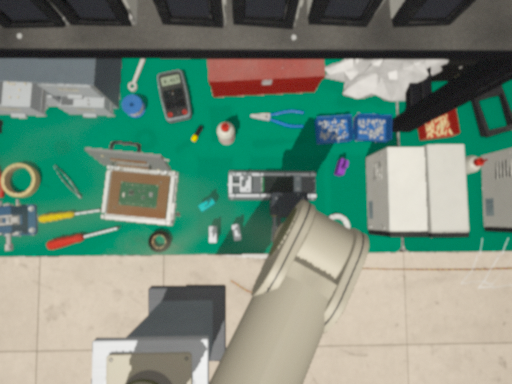

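Emit:
{"op": "drive_tool", "data": {
  "moves": "-.001 .001 -.035 0 0;0 0 -.035 0 0;0 0 -.03 0 0;0 0 -.02 0 0;0 0 -.01 0 0;0 0 -.009 0 0;0 0 0 0 0;0 0 0 0 .5;0 0 0 0 1;0 0 0 0 1;0 0 0 0 1;0 0 0 0 1;0 0 0 0 1;0 0 0 0 1;0 0 0 0 1",
  "newtons": 30
}}

```text
time: 3.45
ee_pos: [0.4403, -0.3506, 0.0626]
eef_rot: [0.5, 0.5, -0.5, 0.5]
ft_force: [-0.8, -1.0, -1.0]
width: 0.0161
```

Run:
```python
from h import *
for n in('side',): snap(n,'d')
crop('side','d',230,130,330,230,6,'d1')
s=r.read_state();print(s['ee_pos'],s['width'],s['ft_force'])
```

```text
[ 0.44032392 -0.35060232  0.06249991] 0.015835242699036554 [ 0.37487283 -0.15318327 -1.47417162]
```

View pics/d1.png

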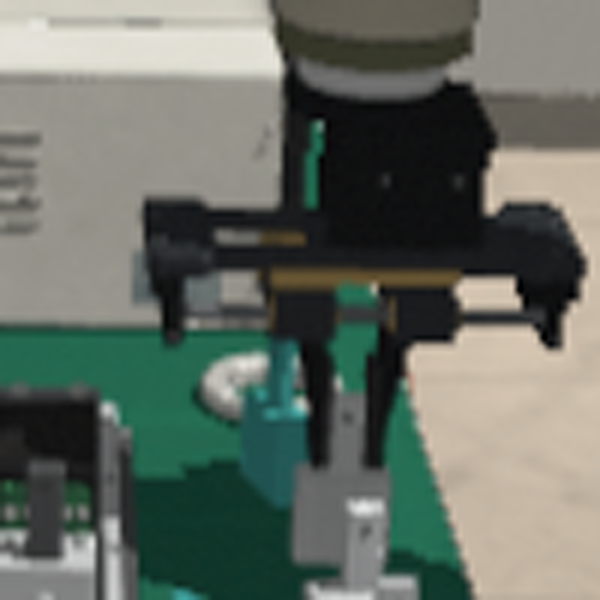

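Emit:
{"op": "drive_tool", "data": {
  "moves": "0 0 .02 0 1;0 0 .035 0 1;0 0 .035 0 1;.02 .01 0 0 1;.035 .013 0 0 1;.035 .013 0 0 1;.03 .01 0 0 1;.017 .0056 0 0 1;0 0 0 0 1;0 0 0 0 1;0 0 0 0 1;0 0 0 0 1"
}}

```text
time: 5.0
ee_pos: [0.5768, -0.2996, 0.1528]
eef_rot: [0.5, 0.5, -0.5, 0.5]
ft_force: [0.4, -0.4, -1.0]
width: 0.0156
```

Run:
```python
from h import *
for n in('side','top'): snap(n,'e')
crop('side','e',190,130,290,230,7.5,'e1');crop('top','e',222,160,324,208,7.5,'e2')
s=r.read_state();print(s['ee_pos'],s['width'],s['ft_force'])
```

```text
[ 0.57708688 -0.29937086  0.15273525] 0.015631648165437575 [-0.66477564 -0.01570362 -0.83657173]
```

View pics/e1.png

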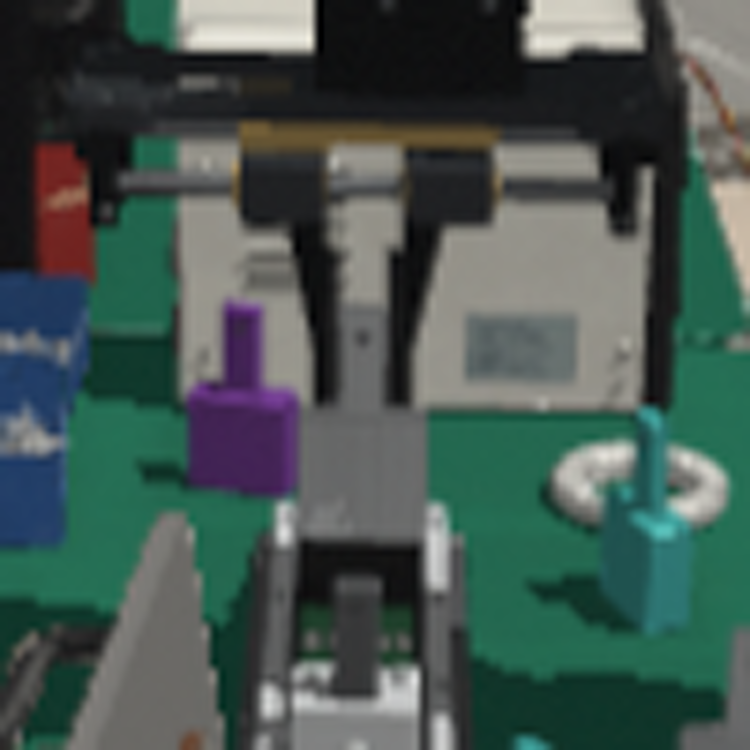

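View pics/e2.png

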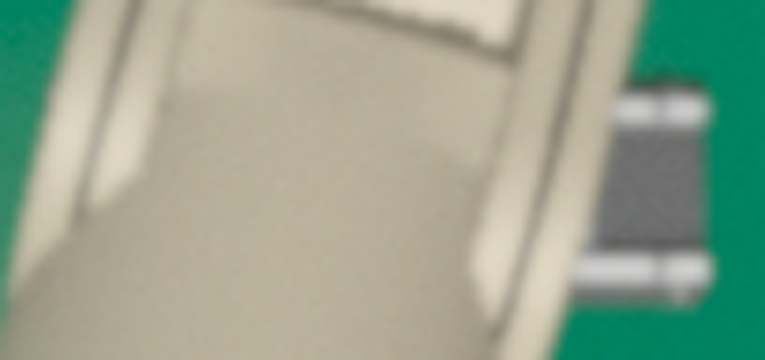

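Run:
```python
from h import *
c=load('side','e')
f=lambda u,v,z:cp(c,190,130,7.5,u,v,z)
print('spacer bottom front L,R',f(298,540,.0902),f(427,540,.0902))
print('block top front',f(300,408,.1342),f(428,408,.1342))
print('pusher tab top',f(335,578,.09),f(382,578,.09))
print('pusher top back edge?',f(291,665,.047),f(419,672,.047))
for y in(-.2845,-.2995,-.31):
    for x in(.5515,.5775,.6035):
        u,v=w2px(c,(x,y,.026)); print(x,y,(u-190+.5)*7.5-.5,(v-130+.5)*7.5-.5)
```

```text
spacer bottom front L,R [ 0.5977 -0.2899] [ 0.5535 -0.2911]
block top front [ 0.5975 -0.3018] [ 0.5539 -0.3033]
pusher tab top [ 0.5849 -0.2608] [ 0.5692 -0.2613]
pusher top back edge? [ 0.5997 -0.2803] [ 0.5556 -0.2761]
0.5515 -0.2845 428.87846242736964 714.2292342794533
0.5775 -0.2845 354.51318685134663 713.4986884812552
0.6035 -0.2845 280.0045856895691 712.766734688484
0.5515 -0.2995 427.98859490682565 694.0204388025691
0.5775 -0.2995 354.55671712654464 693.2798595536627
0.6035 -0.2995 280.9850923926763 692.5378709210252
0.5515 -0.31 427.3788626463134 680.1734848865269
0.5775 -0.31 354.5865432209193 679.4263128669818
0.6035 -0.31 281.65690272947074 678.6777313243024
```

Emit:
{"op": "drive_tool", "data": {
  "moves": ".001 .002 0 0 1;0 0 -.01 0 1;0 0 -.01 0 1;0 0 -.01 0 1;0 0 0 0 1"
}}

```text
time: 5.72
ee_pos: [0.5777, -0.2968, 0.1211]
eef_rot: [0.499, 0.501, -0.5, 0.5]
ft_force: [-0.4, -0.2, -0.1]
width: 0.0156
```

Run:
```python
from h import *
for n in('side',): snap(n,'f')
crop('side','f',200,160,270,230,10,'f1')
s=r.read_state();print(s['ee_pos'],s['width'],s['ft_force'])
```

```text
[ 0.57814962 -0.29694234  0.12199853] 0.015254609428082749 [-0.27200183  0.42448746 -0.08854519]
```

View pics/f1.png

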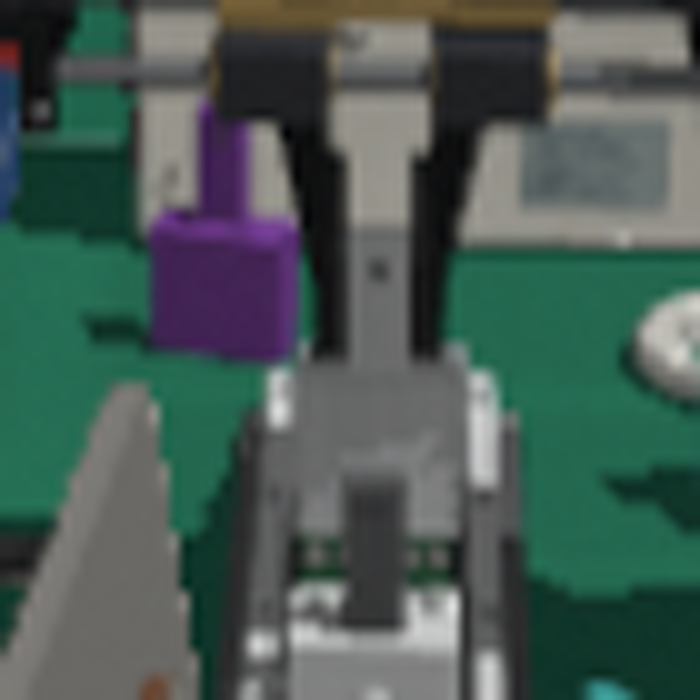

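Emit:
{"op": "drive_tool", "data": {
  "moves": "0 0 -.008 0 1;0 0 -.008 0 1;0 0 -.008 0 1;0 0 -.004 0 1;0 0 0 0 1;0 0 0 0 1"
}}

```text
time: 6.52
ee_pos: [0.5785, -0.2971, 0.0949]
eef_rot: [0.5, 0.5, -0.5, 0.5]
ft_force: [-0.5, -0.0, -1.2]
width: 0.0158
```

Run:
```python
from h import *
for n in('side',): snap(n,'g')
crop('side','g',200,160,270,230,10,'g1')
s=r.read_state();print(s['ee_pos'],s['width'],s['ft_force'])
```

```text
[ 0.57860449 -0.297115    0.0949309 ] 0.01568396086356933 [ 0.59029773  0.07872337 -0.7967631 ]
```

View pics/g1.png

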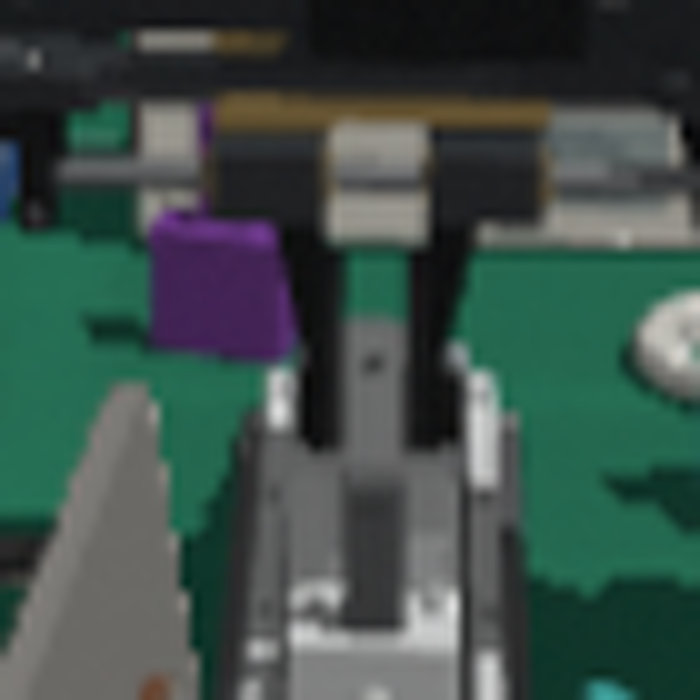

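Emit:
{"op": "drive_tool", "data": {
  "moves": "0 0 -.005 0 1;0 0 -.005 0 1;0 0 -.004 0 1;0 0 -.003 0 1;0 0 0 0 1;0 0 0 0 1"
}}

```text
time: 7.32
ee_pos: [0.5785, -0.2971, 0.0777]
eef_rot: [0.5, 0.5, -0.5, 0.5]
ft_force: [0.7, -0.8, -0.3]
width: 0.0157
```

Emit:
{"op": "drive_tool", "data": {
  "moves": "0 0 -.0015 0 1;0 0 -.001 0 1;0 0 -.001 0 1;0 0 0 0 1;0 0 0 0 1"
}}

```text
time: 7.95
ee_pos: [0.5784, -0.2971, 0.0743]
eef_rot: [0.5, 0.5, -0.5, 0.5]
ft_force: [-2.0, -0.2, 3.3]
width: 0.0159
```

Emit:
{"op": "drive_tool", "data": {
  "moves": "0 0 0 0 .7;0 0 0 0 .5;0 0 0 0 .5;0 0 0 0 .5;0 0 .01 0 .5;0 0 .03 0 .5;0 0 .03 0 .5;0 0 .03 0 .5;0 0 .02 0 .5;0 0 0 0 .5;0 0 0 0 .5"
}}

```text
time: 9.32
ee_pos: [0.5779, -0.2969, 0.1928]
eef_rot: [0.499, 0.501, -0.5, 0.5]
ft_force: [0.2, -0.4, 0.3]
width: 0.0431
```

Run:
```python
from h import *
for n in('side',): snap(n,'i')
crop('side','i',200,160,270,230,10,'i1')
s=r.read_state();print(s['ee_pos'],s['width'],s['ft_force'],s['joint_positions'])
```

```text
[ 0.57778803 -0.29685226  0.19258707] 0.043479383196771595 [ 0.33560947 -0.40938642 -0.0037472 ] [ 0.71224339  0.4433894  -0.41769141  1.42514014  0.1806382   1.31301139
  0.28548264]
```

View pics/i1.png

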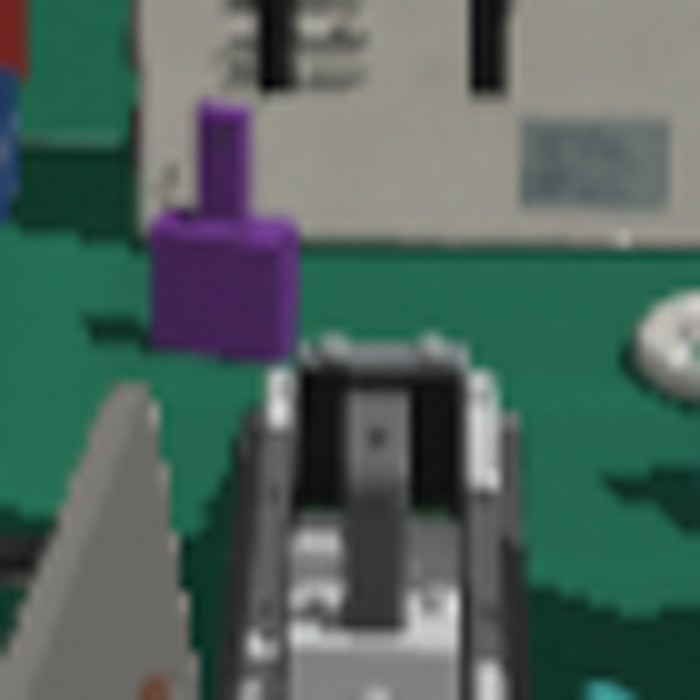

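Emit:
{"op": "drive_tool", "data": {
  "moves": "0 .02 0 0 1;0 .02 0 0 1;0 .016 0 0 1;0 0 0 0 1;0 0 -.03 0 1;0 0 -.03 0 1;0 0 -.02 0 1;0 0 0 0 1;0 0 0 0 1"
}}

```text
time: 10.5
ee_pos: [0.579, -0.2413, 0.1152]
eef_rot: [0.5, 0.5, -0.499, 0.501]
ft_force: [-0.5, 0.1, 1.4]
width: 0.0006
```

Run:
```python
from h import *
for n in('side','top'): snap(n,'j')
crop('side','j',190,150,290,230,7.5,'j1')
s=r.read_state();print(s['ee_pos'],s['width'],s['ft_force'])
c=load('side','j')
for p in((.578,-.2585,.09),(.578,-.241,.1016)):
  u,v=w2px(c,p);print((u-190+.5)*7.5,(v-150+.5)*7.5)
```

```text
[ 0.57915181 -0.24134978  0.11545888] 0.00043710876109737237 [0.13924224 0.83246611 0.35504573]
356.05850148122545 431.8098843236844
356.5107558334128 423.3204485936887
```

View pics/j1.png

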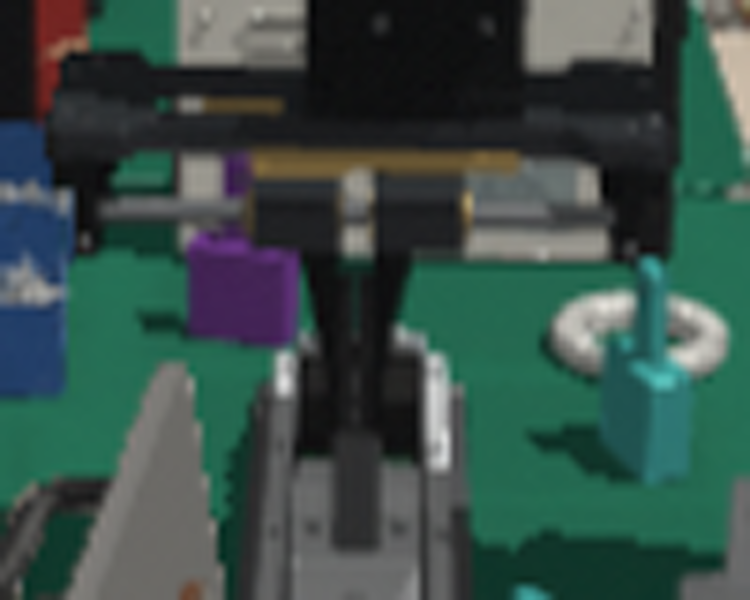

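View pics/j_top.png

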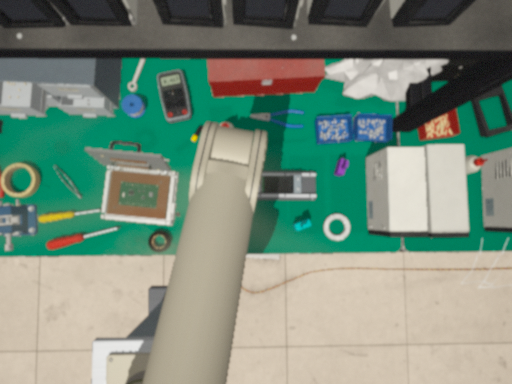

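Emit:
{"op": "drive_tool", "data": {
  "moves": "0 .002 -.01 0 1;0 0 -.01 0 1;0 0 -.01 0 1;0 0 -.01 0 1;0 0 -.006 0 1;0 0 0 0 1"
}}

```text
time: 11.35
ee_pos: [0.5781, -0.239, 0.0675]
eef_rot: [0.5, 0.501, -0.5, 0.5]
ft_force: [-0.1, -0.4, 0.0]
width: 0.0004
```

Run:
```python
from h import *
for n in('side',): snap(n,'k')
crop('side','k',190,150,290,230,7.5,'k1')
s=r.read_state();print(s['ee_pos'],s['width'],s['ft_force'])
```

```text
[ 0.57841047 -0.23905854  0.06802952] 0.000349470420998127 [ 0.52810432  0.45889665 -0.23461783]
```

View pics/k1.png

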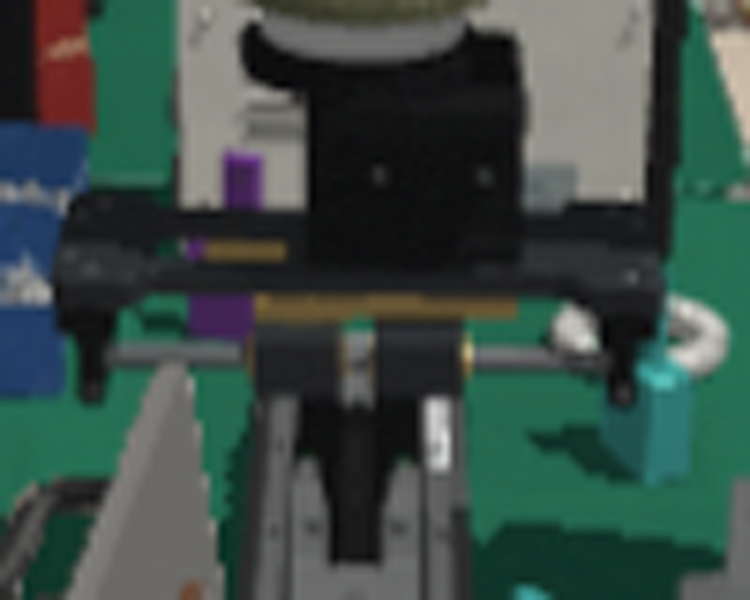

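Emit:
{"op": "drive_tool", "data": {
  "moves": "0 -.003 0 0 1;0 -.003 0 0 1;0 -.003 0 0 1;0 -.003 0 0 1;0 -.002 0 0 1;0 -.002 0 0 1;0 0 0 0 1"
}}

```text
time: 12.28
ee_pos: [0.5785, -0.255, 0.0681]
eef_rot: [0.5, 0.5, -0.5, 0.5]
ft_force: [0.4, 1.9, 1.2]
width: 0.0002
```

Spring contact. Continue.

Emit:
{"op": "drive_tool", "data": {
  "moves": "0 -.002 0 0 1;0 -.001 0 0 1;0 -.001 0 0 1;0 -.001 0 0 1;0 0 0 0 1"
}}

```text
time: 12.9
ee_pos: [0.5785, -0.2563, 0.0681]
eef_rot: [0.5, 0.502, -0.498, 0.5]
ft_force: [-3.7, 14.9, 6.7]
width: 0.0002
```

Run:
```python
from h import *
for n in('side','top'): snap(n,'l')
crop('side','l',205,170,265,230,10,'l1')
crop('side','i',205,170,265,230,10,'l0')
crop('top','l',222,160,324,208,7.5,'l2')
s=r.read_state();print(s['ee_pos'],s['width'],s['ft_force'],s['torque'])
```

```text
[ 0.57850457 -0.25629398  0.06811615] 0.00025604835990273304 [-3.34241611 14.20052571  7.58576309] [ 2.77816759  0.63681654 -0.10949015]
```

View pics/l1.png

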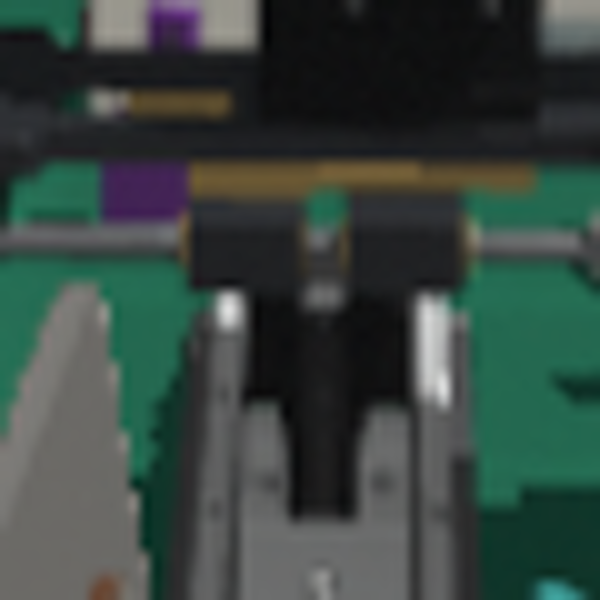

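View pics/l0.png

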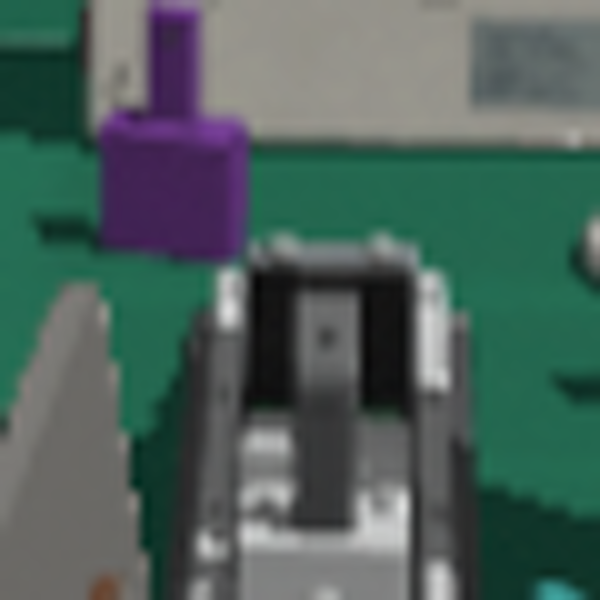

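View pics/l2.png

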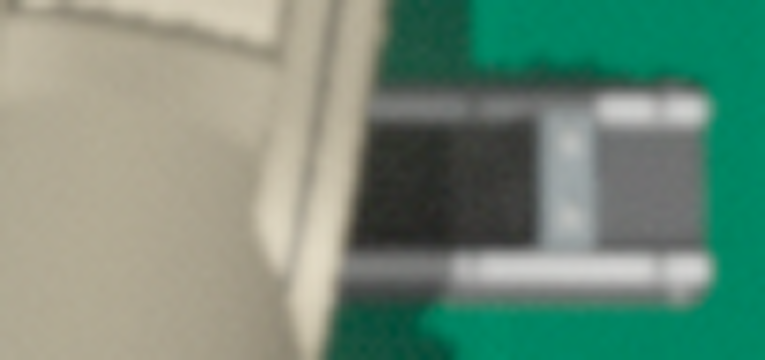

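Emit:
{"op": "drive_tool", "data": {
  "moves": "0 -.001 0 0 1;0 -.0005 0 0 1;0 0 0 0 1;0 0 0 0 1;0 0 0 0 1;0 0 0 0 1"
}}

```text
time: 13.75
ee_pos: [0.5785, -0.2564, 0.0681]
eef_rot: [0.5, 0.503, -0.498, 0.499]
ft_force: [-5.3, 17.5, 9.7]
width: 0.0008
```

Run:
```python
from h import *
for n in('side','top'): snap(n,'m')
s=r.read_state();print(s['ee_pos'],s['width'],s['ft_force'],s['torque'])
crop('top','m',280,165,324,205,16,'m2'); crop('top','a',280,165,324,205,16,'m0')
a=cv2.imread('pics/m0.png');b=cv2.imread('pics/m2.png');cv2.imwrite('pics/m3.png',cv2.resize(np.vstack([a[100:400],b[100:400]]),None,fx=.95,fy=.95))
# pusher shift between i and m, side
A=load('side','i');M=load('side','m')
crop('side','i',215,205,260,250,7,'n0');crop('side','m',215,205,260,250,7,'n1')
cv2.imwrite('pics/n.png',np.hstack([cv2.imread('pics/n0.png'),cv2.imread('pics/n1.png')]))
```

```text
[ 0.57853087 -0.25636526  0.0681067 ] 0.0003508959230329263 [-4.86857921 17.43167329  9.40021555] [ 3.70841714  1.05461833 -0.15023072]
```

View pics/m3.png

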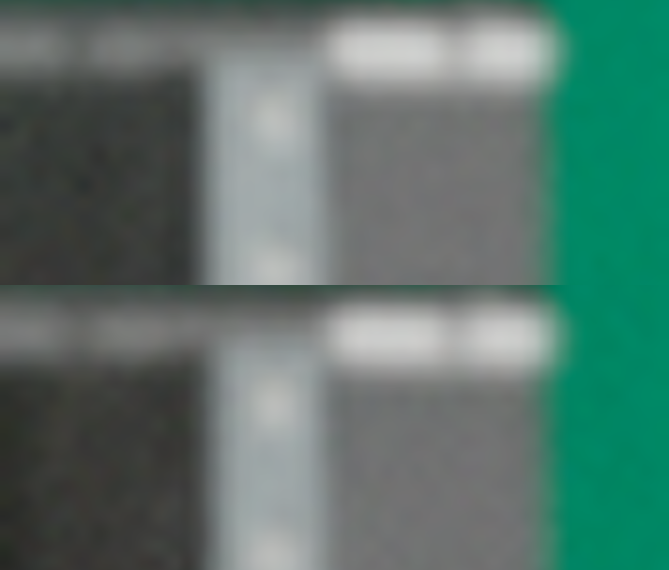

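View pics/n.png

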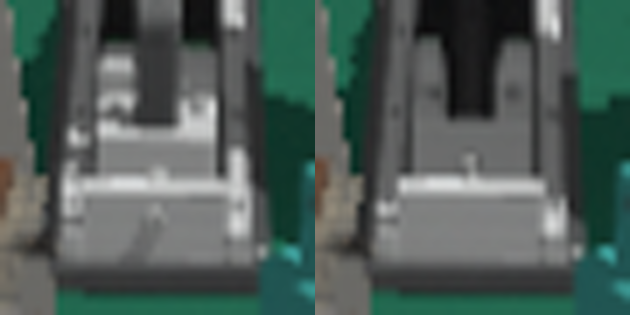

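Run:
```python
from h import *
s=r.read_state();print(s['time'],s['ee_pos'],s['ft_force']); print(ticket.close_job())
```

```text
13.85 [ 0.57853087 -0.25636526  0.0681067 ] [-4.86857921 17.43167329  9.40021555]
the job is handed in; nothing more can be done
None
```

I stood one plain aluminium spacer upright on the bed between the controller and the pusher. I then closed the fingers behind the pusher's tab, pushed along -y, and handed the job in at 13.9 s while still pushing at about 17 N. One spacer was enough, because the gap measured about 30 mm.

**Last checks:**
- **Tight stack:** another 1.5 mm of commanded push moved the tool only about 0.1 mm and raised the force from about 14 to 17 N. In the top view the controller had moved about 2 mm up to the end stop.
- **Spacer:** the picture taken after I let go of it showed it upright and centred. At the end the arm and gripper hid it, so I did not see its final tilt.
- **Pusher travel:** I estimated 5–7 mm, from where I took tab contact to begin and from the side pictures. A 30 mm gap would need about 10 mm. I put the difference down to not knowing the finger's width or the exact image scale.
- **Side forces:** at the end the tool also felt about 9 N upward and 5 N along -x.
- **Surroundings:** the tool did not go near the ring, tape, bottle or the coloured look-alikes. The late pictures show no change in those visible; the arm partly hid the bottle.

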